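# Seat the chill block in the funnel nest

### The job

Put the brass chill block lengthways into the flared mouth of the steel nest on the welding table, push it along the converging rails so that it centres itself in the channel, and press it home against the length stop with about 12 N for about a second. The stop is only held by its clamp and must not be shoved out of its setting, so feel for it; then let go and leave the block seated flat against it, and leave the other things where they lie.

Things in the scene. Friction and masses are not known exactly. Their poses are not given: they have to be found in the camera images.
- brass_block: Plain brass block 30 x 50 x 25 mm (width along its x, length along its y, height along its z), 0.2 to 0.45 kg, loose on the table near the right of the work. Origin at the centre of its underside. Its two ends are alike. It slides on the table with friction of 0.5 to 0.7, which with that of the rails takes 1 to 5 N of a push.
- nest: Steel nest fixed on the table, which is its floor. Origin on the table top, mid-throat, where mouth meets channel; x = feed direction (into the channel, roughly world +y), z up. Two rails 10 mm high, 14 mm wide; for x > 0 parallel, inner faces 32 mm apart (block + 1 mm each side), running to x = 144 mm; for x < 0 each flares outward 28 degrees for 60 mm.
- nest_mouth (a point): Middle of the flared mouth's open end, on the table top, 53 mm before the throat; axes as the nest. The mouth is 88 mm wide inside here, about 113 mm over the rails' outsides.
- nest_bridge (a point): Top centre of the dark clamp bridge over the channel's far end (nest x = 129 mm, z = 30 mm); the bridge is 30 mm along x, 60 mm across, with a black knob on it up to z = 52 mm. It clamps the bar of the length stop: a dark steel pad 26 mm wide, 25 mm high, 12 mm thick in the channel, face square to the feed.
- nest_throat (a point): Same point as the nest's origin. The stop's face stands 34 to 94 mm beyond it along the feed, set differently each time; the setting is not reported and has to be felt (or seen). The stop is held by friction only: it stands firm under 16 N and slips back along the feed at 18 N or more.
- table_pin: Plain steel fixture pin with a wide head, lying on the table beyond the nest, 26 x 62 x 27 mm, origin under its middle. Bystander.
- magnet_square: Small triangular magnetic welding square lying flat between robot and nest, 70 x 70 x 16 mm, origin under its middle. Bystander.
- gas_nozzle: Brass-coloured tapered torch nozzle lying between robot and nest to the left, 23 x 66 x 23 mm, origin under its middle. Bystander.
Not all that is in view belongs to the job. Leave any black or blue look-alike of the brass_block alone.

How it is judged:
On the way:
1. The block, centred and square in the channel, is pressed against the stop with more than 4 N for 0.3 s (contact force between brass_block and stop_c0 above 4 N and angle between the y axis of brass_block and the x axis of nest, either way round below 0.08 rad and angle between brass_block's own z axis and vertical below 0.08 rad and y of brass_block in the frame of nest between -0.003 and 0.003 m), for 0.3 s.
At the end, for the whole second after the job is handed in: Block released and at rest, flat on the table in the channel, lengthways within 0.08 rad, within 3 mm of the centre line, its front end within 2 mm of the stop pad (its centre within 33 mm of the pad's), after being pressed there with over 4 N for 0.3 s (angle between the y axis of brass_block and the x axis of nest, either way round below 0.08 rad and angle between brass_block's own z axis and vertical below 0.08 rad and y of brass_block in the frame of nest between -0.003 and 0.003 m and horizontal distance between brass_block and stop_c0 below 0.033 m and height (world z) of brass_block below 0.004 m and linear speed of brass_block below 0.01 m/s); the robot touches nothing.
It fails at once if The stop is shoved more than 2 mm out of its setting (distance of stop_c0 from where it was at the start of the episode above 0.002 m).
It fails at once if A bystander (fixture pin, magnetic square, torch nozzle) is moved more than 20 mm (distance of any of table_pin, magnet_square, gas_nozzle from where it was at the start of the episode above 0.02 m).
It also fails if it takes over 58 s, if anything falls off the work surface, if the arm or the gripper's body presses on something with over 40 N, if the wrist force passes 120 N, or if a joint passes its speed limit or range.

### The arm

A 6-joint arm with a two-finger parallel gripper is mounted at the origin on the work surface; the furniture and walls round the work are solid. World frame = base frame: x ahead of the robot, y to its left, z up, the work surface at z = 0. Lengths are in m, angles in rad, forces in N, time in s.
With the tool pointing down it reaches from about 0.375 to 0.975 m from the base axis. Payload 3.8 kg.
Tool frame: the origin (TCP) lies on the centre line of the jaws, within the pads' length; the fingertips stand 19 mm ahead of it and the grasp point (between the pads) is the TCP (bot.tips_ahead is the distance from the TCP to the fingertips, in m); z points along the fingers, y is the line along which they close (so a half turn about z gives the same grasp; the last joint's range is limited). The gripper opens to 88 mm and grips with 3 to 60 N. Pads are 18 mm wide; open, the fingers measure 123 mm over their backs; the gripper's body (75 mm by 187 mm) begins 45 mm behind the grasp point.
Start: joints at [-1.144, 0.264, 1.604, -0, 1.274, -0.037], TCP at [0.302, -0.604, 0.258] pointing down, gripper open.
Joint ranges: [-2.63, 2.63], [-0.94, 2.18], [0.31, 2.57], [-1.31, 4.45], [0, 2.66], [-2.55, 2.55]. Speed limits (rad/s): [2.57, 2.57, 3.14, 3.14, 3.14, 3.14].

### API

Orientations are given as a unit quaternion [x, y, z, w].
In Python, from bench import readout, optics, ticket, bot gives the robot as it stands. The module is installed in compiled form; this text tells all that it offers.
- The arm moves only by the shell command python3 -m crank 'ROWS' [FORCE]. ROWS is JSON, a list of rows, each an object with "gripper": the opening, from 0 (shut) to 1 (fully open); "delta_pos": the shift along the tool's x, y, z in units of 40 mm (1.0 is 40 mm), a list of three; "spin": the turn about the tool's z in units of 6 degrees (1.0 is 6 degrees). A call has 1 to 8 rows; each row is the pose to reach, as a shift and turn from the pose commanded when the call began, along the tool's axes at that moment; what a row does not reach only later rows make up. A row lasts 1/12 s, in which the tool goes at most 41.7 mm and 7.16 degrees, less where a joint would pass 70% of its speed; a pose out of reach is approached as far as the arm can. A call with a gripper value outside its range is refused whole. The fingers move at their own pace and stop on an object; FORCE is the grip in N (left out, the last holds). Time passes only in rows, so rows that repeat a pose let the fingers close. It gives the time, the measured TCP pose, the force, the opening and the grip force at its end, in the units of the state.
- readout.sense(): the state, without advancing time (a new reading comes with each control period).
- optics.capture(name): name is "scene" or "top" or "wrist"; returns a dict with "image" (400x640x3 uint8, red, green, blue), "intrinsics" (3x3 intrinsics, pixels), "xyz" and "rotation" of the camera in the world. Camera axes: x right, y up, looking along -z (the intrinsics and any distortion apply to the point x, -y, -z); pixel columns grow to the right and rows downward; lengths in m; the calibration is good to about 2 mm. A picture is of the moment at which its call begins. There is no depth.
- ticket.sign_off(): hands the job in; it is judged then, once.
The state is a dict: "time_s": time; "joint_positions": joint angles; "qvel": joint speeds; "tau": joint torques, N m; "tool_pos": TCP position; "tool_rot": TCP orientation; "wrist_force": force on the tool from outside, world axes, zero at the start; "torque": the same for the moment, N m; "gripper_width": opening from 0.0 (shut) to 1.0 (fully open); "grip_force": force on a finger pad.
Only numpy, scipy, OpenCV 4.12 (cv2) and the standard library are available. Lean on these libraries where they do the work, as an engineer would, in place of code of your own. Each camera call takes 0.05 s, during which the arm holds its last target. There are 200 camera calls.

## Working session

There is one attempt and no reset: what is moved stays moved. The work goes in short steps, Python scripts to look and compute and a shell command to move; the robot and the scene stay as the last step left them, time stands still between calls to the robot, and variables do not carry over. Pictures are saved under pics/ and viewed, at most 10 in all, crops included, and the job is handed in when it is done.

```bash
mkdir -p pics; cat > h.py <<'E'
import numpy as np, cv2, json
from bench import readout, optics, ticket, bot
def cap(n,fn):
    c=optics.capture(n); cv2.imwrite('pics/'+fn+'.png',c['image'][:,:,::-1])
    np.savez('pics/'+fn+'.npz',K=c['intrinsics'],t=c['xyz'],R=c['rotation']); return c
def ray(fn,px):
    d=np.load('pics/'+fn+'.npz'); K,t,R=d['K'],d['t'],np.array(d['R'])
    if R.shape!=(3,3):
        from scipy.spatial.transform import Rotation as Ro; R=Ro.from_quat(R).as_matrix()
    v=np.linalg.solve(K,[px[0],px[1],1]); v=R@[v[0],-v[1],-v[2]]; return t,v
def onz(fn,px,z):
    t,v=ray(fn,px); return t+v*(z-t[2])/v[2]
def tri(a,pa,b,pb):
    t1,v1=ray(a,pa); t2,v2=ray(b,pb)
    s=np.linalg.lstsq(np.c_[v1,-v2],t2-t1,rcond=None)[0]
    p,q=t1+v1*s[0],t2+v2*s[1]; return (p+q)/2,np.linalg.norm(p-q)
E
python3 - <<'E'
from h import *
s=readout.sense(); print(s); 
for n in ['top','scene','wrist']: c=cap(n,n+'0'); print(n,{k:v for k,v in c.items() if k!='image'})
a=cv2.imread('pics/top0.png'); cv2.imwrite('pics/t.png',a)
E
```

```text
{'time_s': 0.0, 'joint_positions': array([-1.14392044e+00,  2.64764367e-01,  1.60533738e+00, -1.02120127e-05,
        1.27370237e+00, -3.68798949e-02]), 'qvel': array([ 0.00082813,  0.00086914,  0.00145711,  0.00133228,  0.00077533,
       -0.00234586]), 'tau': array([-8.07740489e-04, -5.02116501e+01, -3.56877780e+01,  7.26762903e-02,
        2.95465020e-02, -1.61579096e-04]), 'tool_pos': array([ 0.30167086, -0.6031054 ,  0.25640018]), 'tool_rot': array([ 9.73235622e-01,  2.29806880e-01, -2.19039713e-04, -1.08382984e-03]), 'wrist_force': array([0.32519017, 0.82071618, 0.11820249]), 'torque': array([-0.00176441,  0.01422432,  0.00259661]), 'grip_force': 0.0, 'gripper_width': 1.001899302292401}
top {'intrinsics': array([[468.38187798,   0.        , 318.25304263],
       [  0.        , 468.38187798, 201.27271398],
       [  0.        ,   0.        ,   1.        ]]), 'xyz': array([ 0.32479282, -0.08333612,  1.0858855 ]), 'rotation': array([ 0.08023147, -0.05575151, -0.69708681,  0.71029899])}
scene {'intrinsics': array([[471.58780093,   0.        , 321.08498737],
       [  0.        , 471.58780093, 196.72116523],
       [  0.        ,   0.        ,   1.        ]]), 'xyz': array([0.14310423, 0.77135477, 0.57482519]), 'rotation': array([-0.11175355,  0.48877733,  0.84387477, -0.19100585])}
wrist {'intrinsics': array([[288.96905499,   0.        , 321.56867469],
       [  0.        , 288.96905499, 196.27632809],
       [  0.        ,   0.        ,   1.        ]]), 'xyz': array([ 0.37125798, -0.56747229,  0.38424472]), 'rotation': array([-0.1310873 ,  0.08172741, -0.51970625,  0.84026315])}
```

View pics/top0.png

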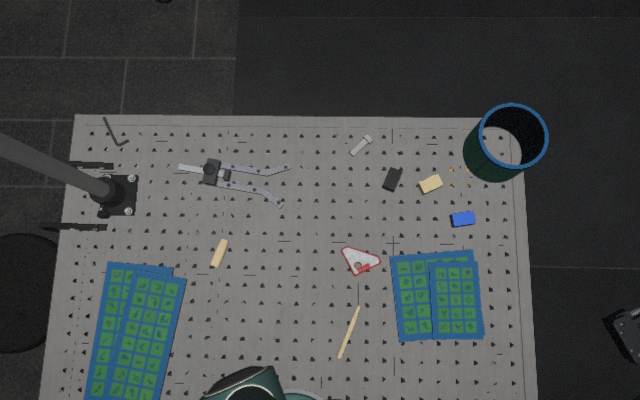

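View pics/scene0.png

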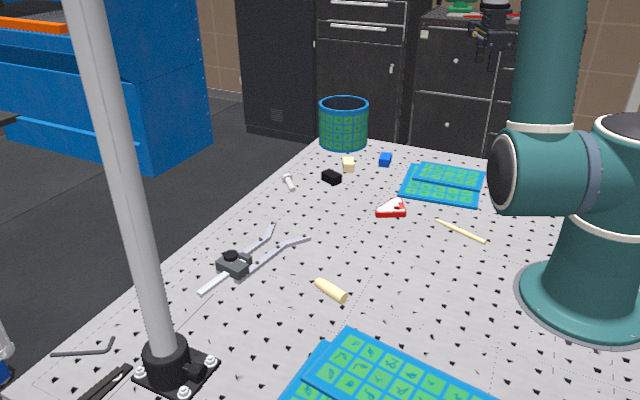

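The top view shows the brass block at (431,184), the mouth open to the right near (287,187), the bridge at (211,172) and the black and blue look-alikes at (393,179) and (463,219). I'll enlarge both areas.

```bash
python3 - <<'E'
from h import *
a=cv2.imread('pics/top0.png'); 
n=cv2.resize(a[145:220,165:300],None,fx=5.5,fy=5.5,interpolation=cv2.INTER_CUBIC)
b=cv2.resize(a[170:200,410:455],None,fx=5.5,fy=5.5,interpolation=cv2.INTER_CUBIC)
o=np.zeros((n.shape[0]+b.shape[0],n.shape[1],3),np.uint8); o[:n.shape[0]]=n; o[n.shape[0]:,:b.shape[1]]=b
s=cv2.imread('pics/scene0.png')[150:175,330:370]
s=cv2.resize(s,None,fx=6,fy=6,interpolation=cv2.INTER_CUBIC); o[n.shape[0]:n.shape[0]+150,300:540]=s
cv2.imwrite('pics/c1.png',o); print(n.shape,o.shape)
E
```

```text
(412, 742, 3) (577, 742, 3)
```

View pics/c1.png

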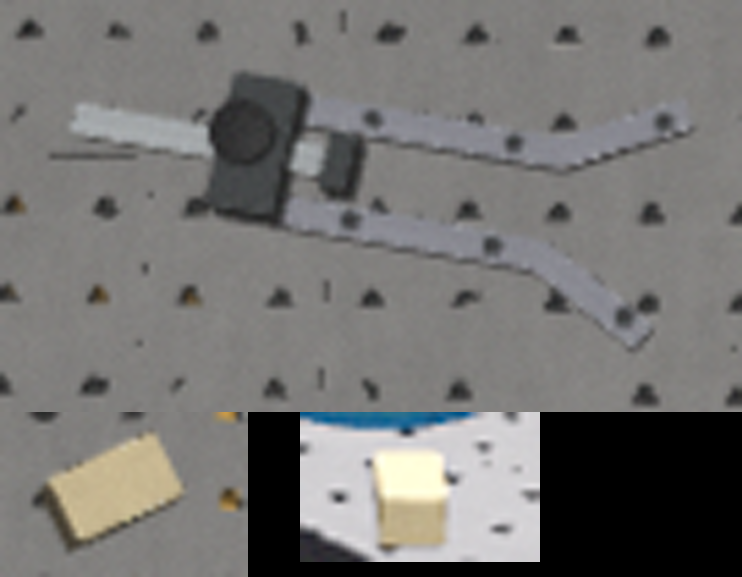

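```bash
python3 - <<'E'
from h import *
N=lambda x,y:(x/5.5+165,y/5.5+145)
B=lambda x,y:(x/5.5+410,(y-412)/5.5+170)
S=lambda x,y:((x-300)/6+330,(y-412)/6+150)
for nm,p in dict(up1=(362,145),up2=(565,170),lo1=(355,205),lo2=(545,238),lend=(630,348),uend=(688,112)).items(): print(nm,onz('top0',N(*p),.01).round(4))
for nm,p in dict(p1=(330,132),p2=(362,140),p3=(350,200),p4=(320,190)).items(): print(nm,onz('top0',N(*p),.025).round(4))
for nm,p in dict(b1=(48,483),b2=(155,432),b3=(183,492),b4=(77,540)).items(): print(nm,onz('top0',B(*p),.025).round(4))
for p in [(375,452),(443,452),(446,498),(380,498)]: print(onz('scene0',S(*p),.025).round(4))
E
```

```text
up1 [0.6038 0.1668 0.01  ]
up2 [0.5939 0.0778 0.01  ]
lo1 [0.577  0.1683 0.01  ]
lo2 [0.5637 0.0852 0.01  ]
lend [0.5162 0.0467 0.01  ]
uend [0.6204 0.0255 0.01  ]
p1 [0.6055 0.1774 0.025 ]
p2 [0.6021 0.1634 0.025 ]
p3 [0.5757 0.167  0.025 ]
p4 [0.5799 0.1802 0.025 ]
b1 [ 0.5783 -0.2754  0.025 ]
b2 [ 0.601  -0.3206  0.025 ]
b3 [ 0.5752 -0.3315  0.025 ]
b4 [ 0.554 -0.287  0.025]
[ 0.6006 -0.3189  0.025 ]
[ 0.5724 -0.3323  0.025 ]
[ 0.553  -0.2881  0.025 ]
[ 0.5795 -0.2756  0.025 ]
```

```bash
cat >> h.py <<'E'
from scipy.spatial.transform import Rotation as Ro
def go(x,y,z,ydeg=None):
    s=readout.sense(); R=Ro.from_quat(s['tool_rot']).as_matrix()
    d=R.T@(np.array([x,y,z])-s['tool_pos']); yw=np.degrees(np.arctan2(R[1,1],R[0,1]))
    sp=0 if ydeg is None else (yw-ydeg)
    print('t',round(s['time_s'],2),'tcp',s['tool_pos'].round(4),'yaw',yw.round(2),'tilt',R[:,2].round(4),'F',s['wrist_force'].round(2),'w',round(s['gripper_width'],3),'| delta',(d/.04).round(3),'spin',round(sp/6,3))
E
python3 -c "
from h import *
go(.577,-.3035,.16,25.5)"
```

```text
t 0.15 tcp [ 0.3018 -0.6033  0.2567] yaw -63.43 tilt [-7.0e-04  1.5e-03 -1.0e+00] F [-0.19 -0.05  0.09] w 1.0 | delta [ 9.506 -3.62   2.424] spin -14.821
```

```bash
python3 -m crank '[{"gripper":0.7,"delta_pos":[9.5,-3.62,2.0],"spin":-14.82},{"gripper":0.7,"delta_pos":[9.5,-3.62,2.0],"spin":-14.82},{"gripper":0.7,"delta_pos":[9.5,-3.62,2.0],"spin":-14.82},{"gripper":0.7,"delta_pos":[9.5,-3.62,2.0],"spin":-14.82},{"gripper":0.7,"delta_pos":[9.5,-3.62,2.0],"spin":-14.82},{"gripper":0.7,"delta_pos":[9.5,-3.62,2.0],"spin":-14.82},{"gripper":0.7,"delta_pos":[9.5,-3.62,2.0],"spin":-14.82},{"gripper":0.7,"delta_pos":[9.5,-3.62,2.0],"spin":-14.82}]' 10; python3 -c "
from h import *
go(.577,-.3035,.16,25.5)"
```

```text
time_s: 0.82
tool_pos: [0.524, -0.361, 0.1927]
tool_rot: [0.742, 0.671, -0.0, -0.0]
wrist_force: [0.0, -0.5, 0.7]
gripper_width: 0.701
grip_force: 0.0
t 0.82 tcp [ 0.524  -0.361   0.1927] yaw -5.78 tilt [-3.e-04  2.e-04 -1.e+00] F [ 0.   -0.5   0.67] w 0.701 | delta [1.564 1.173 0.818] spin -5.214
```

```bash
python3 -m crank '[{"gripper":0.7,"delta_pos":[1.56,1.17,0.8],"spin":-5.2},{"gripper":0.7,"delta_pos":[1.56,1.17,0.8],"spin":-5.2},{"gripper":0.7,"delta_pos":[1.56,1.17,0.8],"spin":-5.2},{"gripper":0.7,"delta_pos":[1.56,1.17,0.8],"spin":-5.2},{"gripper":0.7,"delta_pos":[1.56,1.17,0.8],"spin":-5.2},{"gripper":0.7,"delta_pos":[1.56,1.17,0.8],"spin":-5.2},{"gripper":0.7,"delta_pos":[1.56,1.17,0.8],"spin":-5.2},{"gripper":0.7,"delta_pos":[1.56,1.17,0.8],"spin":-5.2}]'; python3 -c "
from h import *
go(.577,-.3035,.031,25.5); cap('wrist','w1')"
```

```text
time_s: 1.48
tool_pos: [0.5762, -0.3059, 0.1612]
tool_rot: [0.537, 0.843, -0.0, -0.0]
wrist_force: [0.2, -0.1, 1.0]
gripper_width: 0.704
grip_force: 0.0
t 1.48 tcp [ 0.5762 -0.3059  0.1612] yaw 24.97 tilt [-2.e-04  2.e-04 -1.e+00] F [ 0.15 -0.14  0.96] w 0.704 | delta [0.044 0.043 3.256] spin -0.088
```

View pics/w1.png

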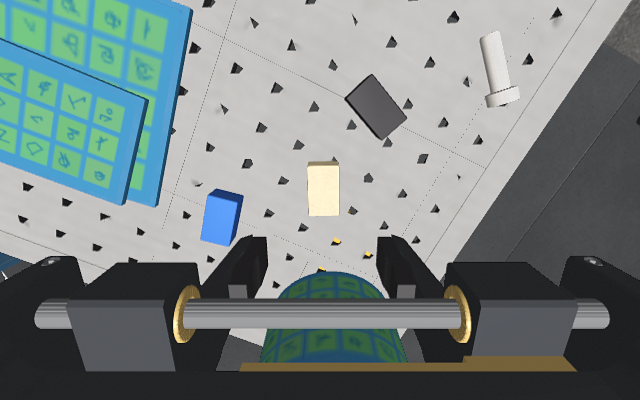

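The brass block's top face spans about (308..339, 168..217), aligned with the jaws. Checking against the earlier estimate.

```bash
python3 -c "
from h import *
ps=[(308,168),(339,167),(339,216),(308,217)]
q=np.array([onz('w1',p,.025) for p in ps]);print(q.round(4),q.mean(0))
v=q[0]-q[3]+q[1]-q[2];print(np.degrees(np.arctan2(v[1],v[0])))
T=[(.601,-.3206),(.5752,-.3315),(.554,-.287),(.5783,-.2754)]
print(tri('w1',(308,217),'top0',(418.7,182.9)),tri('w1',(339,167),'top0',(438.2,173.6)))
go(*(q.mean(0)[:2]),.06,25.5)
"
```

```text
[[ 0.554  -0.2908  0.025 ]
 [ 0.5797 -0.2778  0.025 ]
 [ 0.6011 -0.3217  0.025 ]
 [ 0.574  -0.3355  0.025 ]] [ 0.57717361 -0.30646314  0.025     ]
115.03245546031087
(array([ 0.53525696, -0.24076703,  0.25183018]), np.float64(0.02476386651462563)) (array([ 0.53150653, -0.24245675,  0.31512433]), np.float64(0.029028270892576397))
t 1.53 tcp [ 0.5762 -0.306   0.1614] yaw 24.98 tilt [ 0.  0. -1.] F [-0.38 -0.66 -0.31] w 0.702 | delta [-0.021  0.017  2.535] spin -0.086
```

```bash
python3 -c "
from h import *
print(tri('w1',(308,168),'top0',(424,193.3)),tri('w1',(339,167),'top0',(418.7,182.9)))"
python3 -m crank '[{"gripper":0.7,"delta_pos":[-0.01,0.02,1.0],"spin":0},{"gripper":0.7,"delta_pos":[-0.01,0.02,2.0],"spin":0},{"gripper":0.7,"delta_pos":[-0.01,0.02,2.6],"spin":0},{"gripper":0.7,"delta_pos":[-0.01,0.02,3.0],"spin":0},{"gripper":0.7,"delta_pos":[-0.01,0.02,3.22],"spin":0},{"gripper":0.7,"delta_pos":[-0.01,0.02,3.22],"spin":0},{"gripper":0.7,"delta_pos":[-0.01,0.02,3.22],"spin":0}]'; python3 -c "
from h import *
go(.577,-.306,.031,25)"
```

```text
(array([ 0.55351444, -0.28820473,  0.02832398]), np.float64(0.0036844146573949705)) (array([ 0.58237728, -0.27964231,  0.00734679]), np.float64(0.0021917341326501143))
time_s: 2.12
tool_pos: [0.5774, -0.3061, 0.0329]
tool_rot: [0.537, 0.844, 0.0, 0.0]
wrist_force: [-0.5, 0.5, -0.2]
gripper_width: 0.699
grip_force: 0.0
t 2.12 tcp [ 0.5774 -0.3061  0.0329] yaw 25.03 tilt [ 1.e-04 -1.e-04 -1.e+00] F [-0.46  0.5  -0.22] w 0.699 | delta [ 0.008 -0.008  0.047] spin 0.005
```

```bash
python3 -m crank '[{"gripper":0.5,"delta_pos":[0,0,0.03],"spin":0},{"gripper":0.1,"delta_pos":[0,0,0.03],"spin":0},{"gripper":0.1,"delta_pos":[0,0,0.03],"spin":0},{"gripper":0.1,"delta_pos":[0,0,0.03],"spin":0},{"gripper":0.1,"delta_pos":[0,0,0.03],"spin":0},{"gripper":0.1,"delta_pos":[0,0,0.03],"spin":0},{"gripper":0.1,"delta_pos":[0,0,0.03],"spin":0},{"gripper":0.1,"delta_pos":[0,0,0.03],"spin":0}]' 25; python3 -c "
from h import *
go(.577,-.306,.1,25)"
```

```text
time_s: 2.78
tool_pos: [0.5778, -0.306, 0.0322]
tool_rot: [0.537, 0.844, 0.0, 0.001]
wrist_force: [-0.3, 0.9, 5.1]
gripper_width: 0.337
grip_force: 24.9
t 2.78 tcp [ 0.5778 -0.306   0.0322] yaw 25.07 tilt [ 1.1e-03 -5.0e-04 -1.0e+00] F [-0.33  0.92  5.09] w 0.337 | delta [ 0.008 -0.017 -1.695] spin 0.011
```

```bash
python3 -m crank '[{"gripper":0.1,"delta_pos":[0,0,-0.9],"spin":0},{"gripper":0.1,"delta_pos":[0,0,-1.8],"spin":0},{"gripper":0.1,"delta_pos":[0,0,-2.0],"spin":0},{"gripper":0.1,"delta_pos":[0,0,-2.0],"spin":0}]'; python3 -c "
from h import *
go(.565,-.02,.112,-7.8)"
```

```text
time_s: 3.12
tool_pos: [0.5795, -0.307, 0.1144]
tool_rot: [0.537, 0.844, 0.0, 0.003]
wrist_force: [-0.6, 0.4, -3.4]
gripper_width: 0.339
grip_force: 24.9
t 3.12 tcp [ 0.5795 -0.307   0.1144] yaw 25.07 tilt [ 0.0058 -0.0034 -1.    ] F [-0.56  0.41 -3.44] w 0.339 | delta [6.653 2.713 0.034] spin 5.478
```

```bash
R='{"gripper":0.1,"delta_pos":[6.65,2.71,0],"spin":5.48}'; python3 -m crank '[{"gripper":0.1,"delta_pos":[6.65,2.71,0],"spin":5.48},{"gripper":0.1,"delta_pos":[6.65,2.71,0],"spin":5.48},{"gripper":0.1,"delta_pos":[6.65,2.71,0],"spin":5.48},{"gripper":0.1,"delta_pos":[6.65,2.71,0],"spin":5.48},{"gripper":0.1,"delta_pos":[6.65,2.71,0],"spin":5.48},{"gripper":0.1,"delta_pos":[6.65,2.71,0],"spin":5.48},{"gripper":0.1,"delta_pos":[6.65,2.71,0],"spin":5.48},{"gripper":0.1,"delta_pos":[6.65,2.71,0],"spin":5.48}]'
python3 -m crank '[{"gripper":0.1,"delta_pos":[0,0,0],"spin":0},{"gripper":0.1,"delta_pos":[0,0,0],"spin":0},{"gripper":0.1,"delta_pos":[0,0,0],"spin":0}]'
python3 -c "
from h import *
go(.565,-.02,.112,-7.8); cap('wrist','w2')
a=cv2.imread('pics/w2.png'); cv2.imwrite('pics/w2c.png',cv2.resize(a[0:250,150:500],None,fx=2.25,fy=2.25,interpolation=cv2.INTER_CUBIC))"
```

```text
time_s: 3.78
tool_pos: [0.5594, -0.0123, 0.1078]
tool_rot: [0.752, 0.659, -0.001, -0.003]
wrist_force: [-0.9, -0.7, -3.7]
gripper_width: 0.337
grip_force: 24.9
time_s: 4.03
tool_pos: [0.5619, -0.0198, 0.1098]
tool_rot: [0.754, 0.657, -0.001, -0.001]
wrist_force: [-0.3, 0.2, -3.6]
gripper_width: 0.339
grip_force: 24.9
t 4.03 tcp [ 0.5619 -0.0198  0.1098] yaw -7.85 tilt [-2.3e-03 -2.0e-04 -1.0e+00] F [-0.28  0.16 -3.62] w 0.339 | delta [ 0.006  0.076 -0.055] spin -0.009
```

View pics/w2c.png

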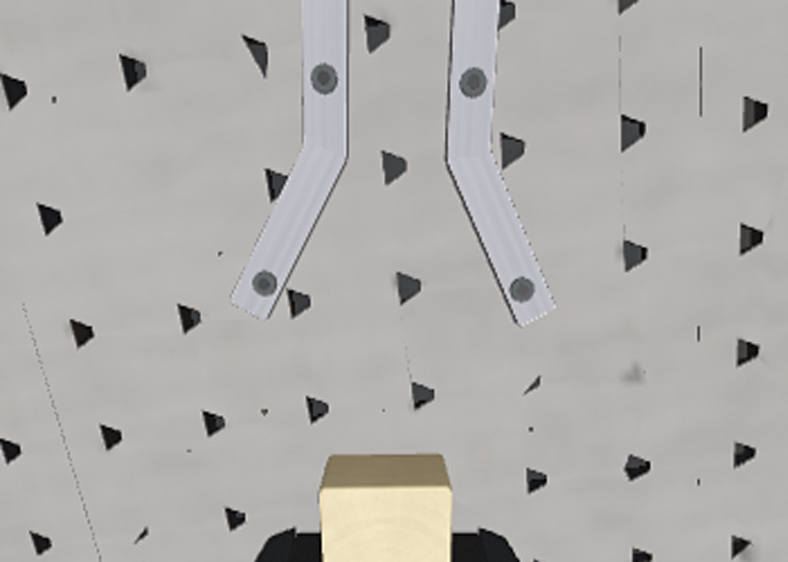

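```bash
python3 -c "
from h import *
P=lambda x,y:(x/2.25+150,y/2.25)
f=lambda x,y,z=.01:onz('w2',P(x,y),z)[:2]
cl,cr=f(346,157),f(447,159); print('throat',cl,cr,(cl+cr)/2,np.linalg.norm(cl-cr))
A,B=(f(324,79)+f(473,82))/2,(f(265,283)+f(522,289))/2
print(A,B,np.degrees(np.arctan2(*(A-B)[::-1])))
l0,r0=f(348,2),f(454,2)
for a,b in((l0,cl),(r0,cr)): print(np.degrees(np.arctan2(*(a-b)[::-1])))
d=cr-cl; print('perp',np.degrees(np.arctan2(d[1],d[0]))+90, np.linalg.norm(l0-r0))
d=f(473,82)-f(324,79); print('perp',np.degrees(np.arctan2(d[1],d[0]))+90)
d=f(522,289)-f(265,283); print('perp',np.degrees(np.arctan2(d[1],d[0]))+90)
# block top front corners
b1,b2=f(320,489,.1025),f(451,488,.1025); print('blk',b1,b2,np.degrees(np.arctan2(*(b2-b1)[::-1]))+90)
"
```

```text
throat [0.56163302 0.08389001] [0.59379748 0.07881448] [0.57771525 0.08135225] 0.03256245785709445
[0.58129317 0.10333116] [0.57139748 0.04160054] 80.89271261053979
80.20609840839036
80.96384433822729
perp 81.03271610405609 0.03199807010510362
perp 81.0384218806173
perp 80.79378928022948
blk [0.54928898 0.00716143] [0.57830182 0.00339666] 82.60647380858387
```

```bash
python3 -c "
from h import *
go(.5739,.0484,.055,-9)"
```

```text
t 4.08 tcp [ 0.5622 -0.0201  0.1102] yaw -7.9 tilt [-1.6e-03 -2.0e-04 -1.0e+00] F [ 0.26 -0.1  -3.33] w 0.338 | delta [1.738 0.055 1.38 ] spin 0.184
```

```bash
python3 -m crank '[{"gripper":0.1,"delta_pos":[0.8,0.03,0],"spin":0.1},{"gripper":0.1,"delta_pos":[1.5,0.05,0.2],"spin":0.18},{"gripper":0.1,"delta_pos":[1.74,0.05,0.8],"spin":0.18},{"gripper":0.1,"delta_pos":[1.74,0.05,1.38],"spin":0.18},{"gripper":0.1,"delta_pos":[1.74,0.05,1.38],"spin":0.18},{"gripper":0.1,"delta_pos":[1.74,0.05,1.38],"spin":0.18},{"gripper":0.1,"delta_pos":[1.74,0.05,1.38],"spin":0.18}]';  python3 -c "
from h import *
go(.5739,.0484,.0325,-9)"
```

```text
time_s: 4.67
tool_pos: [0.5748, 0.0486, 0.0567]
tool_rot: [0.76, 0.65, 0.0, 0.0]
wrist_force: [0.1, 0.3, -3.3]
gripper_width: 0.341
grip_force: 24.9
t 4.67 tcp [0.5748 0.0486 0.0567] yaw -8.99 tilt [ 4.e-04 -1.e-04 -1.e+00] F [ 0.07  0.27 -3.33] w 0.341 | delta [-0.008 -0.021  0.605] spin 0.002
```

Lower to the table, then open a little.

```bash
python3 -m crank '[{"gripper":0.1,"delta_pos":[0,-0.02,0.3],"spin":0},{"gripper":0.1,"delta_pos":[0,-0.02,0.5],"spin":0},{"gripper":0.1,"delta_pos":[0,-0.02,0.58],"spin":0},{"gripper":0.1,"delta_pos":[0,-0.02,0.58],"spin":0},{"gripper":0.1,"delta_pos":[0,-0.02,0.58],"spin":0},{"gripper":0.1,"delta_pos":[0,-0.02,0.58],"spin":0}]';  python3 -c "
from h import *
go(.5739,.0484,.0322,-9)"
```

```text
time_s: 5.17
tool_pos: [0.5735, 0.0499, 0.0331]
tool_rot: [0.76, 0.65, 0.0, 0.0]
wrist_force: [-1.1, 0.4, -4.2]
gripper_width: 0.334
grip_force: 25.0
t 5.17 tcp [0.5735 0.0499 0.0331] yaw -8.89 tilt [ 2.e-04  0.e+00 -1.e+00] F [-1.05  0.38 -4.17] w 0.334 | delta [-0.035  0.016  0.021] spin 0.018
```

```bash
python3 -m crank '[{"gripper":0.1,"delta_pos":[0,0,0.025],"spin":0},{"gripper":0.1,"delta_pos":[0,0,0.025],"spin":0},{"gripper":0.5,"delta_pos":[0,0,0.025],"spin":0},{"gripper":0.5,"delta_pos":[0,0,0.025],"spin":0},{"gripper":0.5,"delta_pos":[0,0,0.025],"spin":0},{"gripper":0.5,"delta_pos":[0,0,-0.4],"spin":0},{"gripper":0.5,"delta_pos":[0,0,-0.9],"spin":0},{"gripper":0.5,"delta_pos":[0,0,-0.9],"spin":0}]';  python3 -c "
from h import *
u=np.array([.1564,.9877]);T=np.array([.579,.081])
p=T-.080*u
go(*p,.070,-9)"
```

```text
time_s: 5.83
tool_pos: [0.5766, 0.0501, 0.0729]
tool_rot: [0.76, 0.65, 0.003, 0.002]
wrist_force: [1.3, -0.3, 0.9]
gripper_width: 0.497
grip_force: 0.0
t 5.83 tcp [0.5766 0.0501 0.0729] yaw -8.89 tilt [ 7.1e-03  3.0e-04 -1.0e+00] F [ 1.27 -0.29  0.92] w 0.497 | delta [-1.227 -0.064  0.071] spin 0.019
```

Move back behind the block, closing on the way, and check with a picture.

```bash
python3 -m crank '[{"gripper":0,"delta_pos":[-0.6,-0.03,0],"spin":0},{"gripper":0,"delta_pos":[-1.25,-0.03,0],"spin":0.02},{"gripper":0,"delta_pos":[-1.25,-0.03,0],"spin":0.02},{"gripper":0,"delta_pos":[-1.25,-0.03,0],"spin":0.02},{"gripper":0,"delta_pos":[-1.25,-0.03,0],"spin":0.02},{"gripper":0,"delta_pos":[-1.25,-0.03,0],"spin":0.02}]';  python3 -c "
from h import *
u=np.array([.1564,.9877]);T=np.array([.579,.081])
p=T-.080*u
go(*p,.033,-9); cap('wrist','w3')
a=cv2.imread('pics/w3.png'); cv2.imwrite('pics/w3c.png',cv2.resize(a[0:266,150:500],None,fx=2.25,fy=2.25,interpolation=cv2.INTER_CUBIC))"
```

```text
time_s: 6.33
tool_pos: [0.5646, 0.0013, 0.0688]
tool_rot: [0.76, 0.649, 0.0, -0.0]
wrist_force: [-0.5, -0.1, 0.0]
gripper_width: 0.069
grip_force: 0.0
t 6.33 tcp [0.5646 0.0013 0.0688] yaw -8.99 tilt [ 0.e+00  3.e-04 -1.e+00] F [-0.47 -0.15  0.02] w 0.069 | delta [0.024 0.044 0.894] spin 0.001
```

View pics/w3c.png

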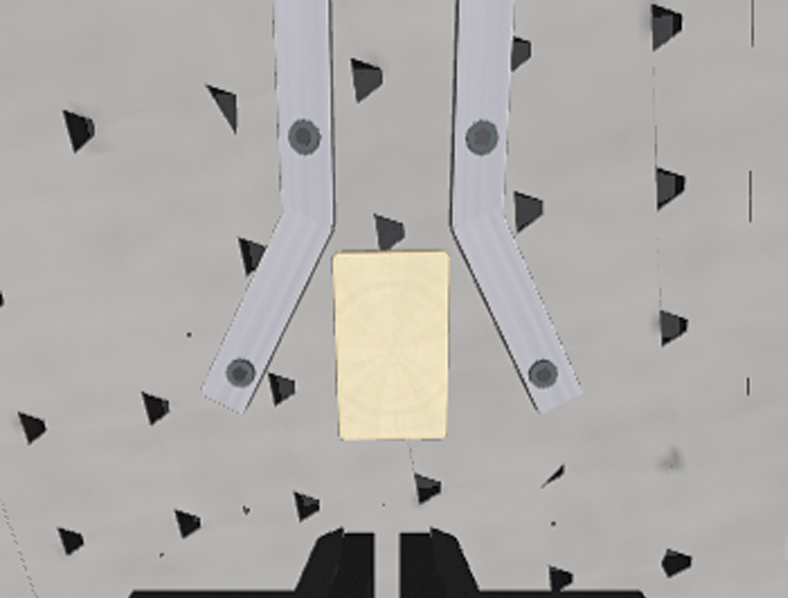

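The block sits free and square between the flares (block centre x≈391, throat centre ≈391), with the fingers behind it. Descending to pushing height.

```bash
python3 -m crank '[{"gripper":0,"delta_pos":[0,0.04,0.4],"spin":0},{"gripper":0,"delta_pos":[0,0.04,0.8],"spin":0},{"gripper":0,"delta_pos":[0,0.04,0.88],"spin":0},{"gripper":0,"delta_pos":[0,0.04,0.88],"spin":0},{"gripper":0,"delta_pos":[0,0.04,0.88],"spin":0},{"gripper":0,"delta_pos":[0,0.04,0.88],"spin":0}]';  python3 -c "
from h import *
u=np.array([.1564,.9877]);T=np.array([.579,.081])
go(*(T-.02*u),.033,-9)"
```

```text
time_s: 6.88
tool_pos: [0.5667, 0.0007, 0.0345]
tool_rot: [0.76, 0.65, 0.0, 0.0]
wrist_force: [0.5, -0.3, -0.2]
gripper_width: 0.001
grip_force: 0.0
t 6.88 tcp [0.5667 0.0007 0.0345] yaw -8.99 tilt [ 0.0011 -0.     -1.    ] F [ 0.47 -0.26 -0.18] w 0.001 | delta [ 1.531 -0.011  0.038] spin 0.002
```

```bash
cat > n.py <<'E'
from h import *
u=np.array([.1564,.9877]);T=np.array([.579,.081]); s=readout.sense(); d=s['tool_pos'][:2]-T
print('nest x %.2f y %.2f mm z %.2f | Ffeed %.2f Flat %.2f Fz %.2f'%(1e3*d@u,1e3*(d@[-u[1],u[0]]),1e3*s['tool_pos'][2],s['wrist_force'][:2]@u,s['wrist_force'][:2]@[-u[1],u[0]],s['wrist_force'][2]))
E
python3 -m crank '[{"gripper":0,"delta_pos":[0.15,0,0.03],"spin":0},{"gripper":0,"delta_pos":[0.3,0,0.03],"spin":0},{"gripper":0,"delta_pos":[0.4,0,0.03],"spin":0},{"gripper":0,"delta_pos":[0.5,0,0.03],"spin":0},{"gripper":0,"delta_pos":[0.6,0,0.03],"spin":0},{"gripper":0,"delta_pos":[0.7,0,0.03],"spin":0},{"gripper":0,"delta_pos":[0.8,0,0.03],"spin":0}]' | grep -E 'force|pos'; python3 n.py
python3 -m crank '[{"gripper":0,"delta_pos":[0.1,0,0],"spin":0},{"gripper":0,"delta_pos":[0.2,0,0],"spin":0},{"gripper":0,"delta_pos":[0.3,0,0],"spin":0},{"gripper":0,"delta_pos":[0.4,0,0],"spin":0}]' | grep -E 'force'; python3 n.py
```

```text
tool_pos: [0.5715, 0.0322, 0.0329]
wrist_force: [-0.1, -4.2, 3.0]
grip_force: 1.8
nest x -49.41 y -0.20 mm z 32.94 | Ffeed -4.12 Flat -0.60 Fz 3.00
wrist_force: [0.1, -3.4, 2.0]
grip_force: 1.8
nest x -33.26 y 0.18 mm z 32.54 | Ffeed -3.31 Flat -0.63 Fz 2.04
```

```bash
python3 -m crank '[{"gripper":0,"delta_pos":[0.12,0,0],"spin":0},{"gripper":0,"delta_pos":[0.24,0,0],"spin":0},{"gripper":0,"delta_pos":[0.36,0,0],"spin":0},{"gripper":0,"delta_pos":[0.48,0,0],"spin":0},{"gripper":0,"delta_pos":[0.6,0,0],"spin":0},{"gripper":0,"delta_pos":[0.7,0,0],"spin":0},{"gripper":0,"delta_pos":[0.8,0,0],"spin":0}]' | grep -E 'force'; python3 n.py
python3 -m crank '[{"gripper":0,"delta_pos":[0.06,0,0],"spin":0},{"gripper":0,"delta_pos":[0.12,0,0],"spin":0},{"gripper":0,"delta_pos":[0.18,0,0],"spin":0},{"gripper":0,"delta_pos":[0.18,0,0],"spin":0}]' | grep -E 'force'; python3 n.py
```

```text
wrist_force: [-1.0, -3.1, 3.2]
grip_force: 1.8
nest x -1.13 y 0.22 mm z 32.52 | Ffeed -3.17 Flat 0.53 Fz 3.17
wrist_force: [1.2, -0.9, 1.1]
grip_force: 0.4
nest x 6.18 y 0.21 mm z 32.47 | Ffeed -0.75 Flat -1.30 Fz 1.14
```

```bash
python3 -c "
from h import *
cap('wrist','w4')
a=cv2.imread('pics/w4.png'); cv2.imwrite('pics/w4c.png',cv2.resize(a[0:266,150:500],None,fx=2.25,fy=2.25,interpolation=cv2.INTER_CUBIC))"
```

```text
(no output)
```

View pics/w4c.png

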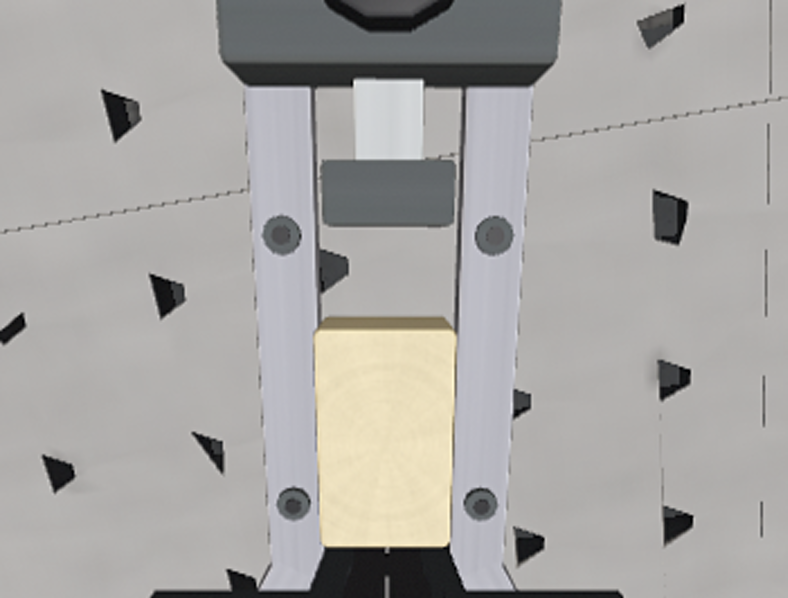

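```bash
python3 -c "
from h import *
f=lambda y:onz('w4',(387/2.25+150,y/2.25),.025)[:2]
print(np.linalg.norm(f(226)-f(330)),np.linalg.norm(f(330)-f(547)))"
python3 -m crank '[{"gripper":0,"delta_pos":[0.06,0,0],"spin":0},{"gripper":0,"delta_pos":[0.12,0,0],"spin":0},{"gripper":0,"delta_pos":[0.18,0,0],"spin":0},{"gripper":0,"delta_pos":[0.24,0,0],"spin":0},{"gripper":0,"delta_pos":[0.3,0,0],"spin":0},{"gripper":0,"delta_pos":[0.33,0,0],"spin":0}]' | grep -E 'wrist'; python3 n.py
```

```text
0.020434824852581225 0.04975780418249431
wrist_force: [-1.4, -2.6, -0.0]
nest x 19.18 y 0.38 mm z 32.33 | Ffeed -2.78 Flat 1.02 Fz -0.01
```

```bash
python3 -m crank '[{"gripper":0,"delta_pos":[0.025,0,0],"spin":0},{"gripper":0,"delta_pos":[0.05,0,0],"spin":0},{"gripper":0,"delta_pos":[0.075,0,0],"spin":0},{"gripper":0,"delta_pos":[0.1,0,0],"spin":0}]' | grep -E 'wrist'; python3 n.py
for i in 1; do python3 -m crank '[{"gripper":0,"delta_pos":[0.012,0,0],"spin":0},{"gripper":0,"delta_pos":[0.024,0,0],"spin":0}]' | grep -E 'wrist'; python3 n.py; done
```

```text
wrist_force: [0.3, -0.9, -0.5]
nest x 22.90 y 0.34 mm z 32.39 | Ffeed -0.80 Flat -0.46 Fz -0.49
wrist_force: [-0.1, -2.0, -1.2]
nest x 23.81 y 0.27 mm z 32.42 | Ffeed -1.95 Flat -0.23 Fz -1.23
```

```bash
python3 -m crank '[{"gripper":0,"delta_pos":[0.012,0,0],"spin":0},{"gripper":0,"delta_pos":[0.024,0,0],"spin":0}]' | grep -E 'wrist'; python3 n.py
python3 -m crank '[{"gripper":0,"delta_pos":[0.01,0,0],"spin":0},{"gripper":0,"delta_pos":[0.01,0,0],"spin":0}]' | grep -E 'wrist'; python3 n.py
python3 -m crank '[{"gripper":0,"delta_pos":[0.01,0,0],"spin":0},{"gripper":0,"delta_pos":[0.01,0,0],"spin":0}]' | grep -E 'wrist'; python3 n.py
```

```text
wrist_force: [-0.5, -1.7, -1.3]
nest x 24.72 y 0.23 mm z 32.51 | Ffeed -1.79 Flat 0.19 Fz -1.30
wrist_force: [-0.2, -0.8, -1.0]
nest x 25.19 y 0.15 mm z 32.57 | Ffeed -0.84 Flat 0.10 Fz -1.01
wrist_force: [-0.4, -1.2, -1.1]
nest x 25.54 y 0.13 mm z 32.59 | Ffeed -1.29 Flat 0.25 Fz -1.08
```

```bash
python3 -m crank '[{"gripper":0,"delta_pos":[0.01,0,0],"spin":0},{"gripper":0,"delta_pos":[0.01,0,0],"spin":0}]' | grep -E 'wrist'; python3 n.py
python3 -m crank '[{"gripper":0,"delta_pos":[0.01,0,0],"spin":0},{"gripper":0,"delta_pos":[0.01,0,0],"spin":0}]' | grep -E 'wrist'; python3 n.py
python3 -m crank '[{"gripper":0,"delta_pos":[0.01,0,0],"spin":0},{"gripper":0,"delta_pos":[0.01,0,0],"spin":0}]' | grep -E 'wrist'; python3 n.py
```

```text
wrist_force: [-0.5, -1.5, -1.6]
nest x 25.96 y 0.09 mm z 32.61 | Ffeed -1.55 Flat 0.30 Fz -1.61
wrist_force: [0.1, -1.3, -0.8]
nest x 26.37 y 0.10 mm z 32.57 | Ffeed -1.26 Flat -0.25 Fz -0.78
wrist_force: [-0.6, -1.8, -0.1]
nest x 26.54 y 0.14 mm z 32.58 | Ffeed -1.83 Flat 0.31 Fz -0.09
```

```bash
python3 -m crank '[{"gripper":0,"delta_pos":[0.01,0,0],"spin":0},{"gripper":0,"delta_pos":[0.01,0,0],"spin":0}]' | grep -E 'wrist'; python3 n.py
python3 -m crank '[{"gripper":0,"delta_pos":[0.01,0,0],"spin":0},{"gripper":0,"delta_pos":[0.01,0,0],"spin":0}]' | grep -E 'wrist'; python3 n.py
```

```text
wrist_force: [-0.9, -4.5, 0.8]
nest x 26.58 y 0.11 mm z 32.60 | Ffeed -4.56 Flat 0.14 Fz 0.79
wrist_force: [-1.3, -6.1, 0.5]
nest x 26.63 y 0.15 mm z 32.58 | Ffeed -6.24 Flat 0.34 Fz 0.46
```

Contact with the stop is felt at 26.6 mm. I'll build the force up gently.

```bash
python3 -m crank '[{"gripper":0,"delta_pos":[0.01,0,0],"spin":0},{"gripper":0,"delta_pos":[0.01,0,0],"spin":0}]' | grep -E 'wrist'; python3 n.py
python3 -m crank '[{"gripper":0,"delta_pos":[0.01,0,0],"spin":0},{"gripper":0,"delta_pos":[0.01,0,0],"spin":0}]' | grep -E 'wrist'; python3 n.py
```

```text
wrist_force: [-2.0, -7.2, 1.0]
nest x 26.68 y 0.18 mm z 32.57 | Ffeed -7.43 Flat 0.84 Fz 1.01
wrist_force: [-1.9, -10.1, 1.0]
nest x 26.66 y 0.17 mm z 32.59 | Ffeed -10.27 Flat 0.34 Fz 1.02
```

```bash
python3 -m crank '[{"gripper":0,"delta_pos":[0.006,0,0],"spin":0},{"gripper":0,"delta_pos":[0.012,0,0],"spin":0},{"gripper":0,"delta_pos":[0.012,0,0],"spin":0}]' | grep -E 'wrist'; python3 n.py
```

```text
wrist_force: [-2.1, -10.6, 2.2]
nest x 26.73 y 0.15 mm z 32.60 | Ffeed -10.81 Flat 0.39 Fz 2.17
```

```bash
python3 -m crank '[{"gripper":0,"delta_pos":[0.008,0,0],"spin":0},{"gripper":0,"delta_pos":[0.008,0,0],"spin":0},{"gripper":0,"delta_pos":[0.008,0,0],"spin":0}]' | grep -E 'wrist'; python3 n.py;
```

```text
wrist_force: [-2.2, -12.1, 1.8]
nest x 26.73 y 0.18 mm z 32.57 | Ffeed -12.35 Flat 0.29 Fz 1.76
```

```bash
python3 -m crank '[{"gripper":0,"delta_pos":[0.002,0,0],"spin":0},{"gripper":0,"delta_pos":[0.002,0,0],"spin":0},{"gripper":0,"delta_pos":[0.002,0,0],"spin":0},{"gripper":0,"delta_pos":[0.002,0,0],"spin":0},{"gripper":0,"delta_pos":[0.002,0,0],"spin":0},{"gripper":0,"delta_pos":[0.002,0,0],"spin":0}]' | grep -E 'wrist'; python3 n.py;python3 -m crank '[{"gripper":0,"delta_pos":[0,0,0],"spin":0},{"gripper":0,"delta_pos":[0,0,0],"spin":0},{"gripper":0,"delta_pos":[0,0,0],"spin":0},{"gripper":0,"delta_pos":[0,0,0],"spin":0},{"gripper":0,"delta_pos":[0,0,0],"spin":0},{"gripper":0,"delta_pos":[0,0,0],"spin":0}]' | grep -E 'wrist'; python3 n.py
```

```text
wrist_force: [-2.2, -12.4, 2.4]
nest x 26.73 y 0.15 mm z 32.61 | Ffeed -12.59 Flat 0.22 Fz 2.42
wrist_force: [-0.6, -12.2, 2.4]
nest x 26.74 y 0.16 mm z 32.59 | Ffeed -12.13 Flat -1.34 Fz 2.37
```

Held steady at about 12 N with no movement. Back straight off, then up, and look.

```bash
python3 -m crank '[{"gripper":0,"delta_pos":[-0.05,0,0],"spin":0},{"gripper":0,"delta_pos":[-0.15,0,0],"spin":0},{"gripper":0,"delta_pos":[-0.4,0,0],"spin":0},{"gripper":0,"delta_pos":[-0.5,0,-0.3],"spin":0},{"gripper":0,"delta_pos":[-0.5,0,-1.0],"spin":0},{"gripper":0,"delta_pos":[-0.5,0,-1.5],"spin":0},{"gripper":0,"delta_pos":[-0.5,0,-1.5],"spin":0},{"gripper":0,"delta_pos":[-0.5,0,-1.5],"spin":0}]'; python3 n.py; python3 -c "
from h import *
cap('wrist','w5')
a=cv2.imread('pics/w5.png'); cv2.imwrite('pics/w5c.png',cv2.resize(a[0:266,150:500],None,fx=2.25,fy=2.25,interpolation=cv2.INTER_CUBIC))"
```

```text
time_s: 13.6
tool_pos: [0.582, 0.0902, 0.095]
tool_rot: [0.761, 0.649, 0.002, 0.001]
wrist_force: [-0.4, 1.0, -0.1]
gripper_width: 0.003
grip_force: 0.0
nest x 9.59 y -1.54 mm z 94.99 | Ffeed 0.90 Flat 0.56 Fz -0.07
```

View pics/w5c.png

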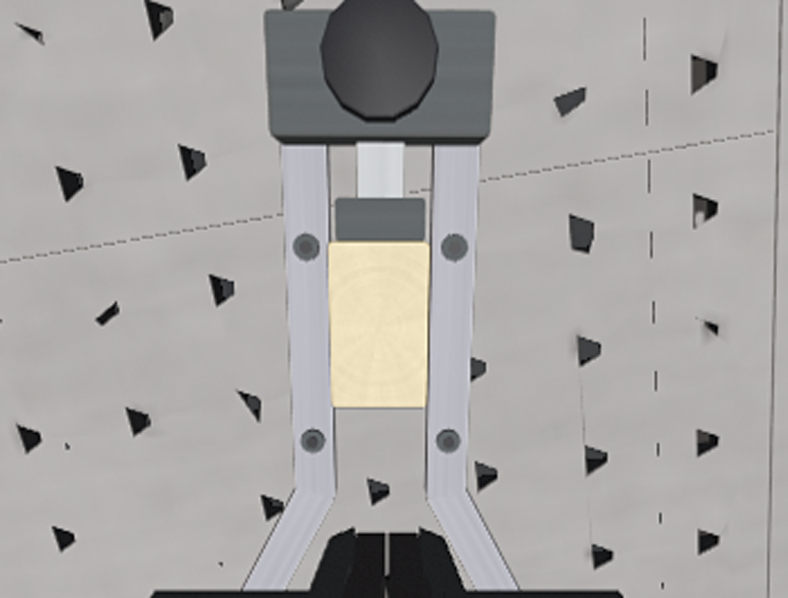

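The block (330..429, 242..407) sits square against the pad (front edge at y≈242), with no visible gap, and the robot is clear. Handing in.

```bash
python3 -c "
from bench import ticket
print(ticket.sign_off())"
```

```text
the job is handed in; nothing more can be done
None
```

The brass block was pressed against the length stop at about 12 N for about a second and released seated square in the channel; the stop did not visibly move, the other objects were not touched, and the job was handed in at about 14 s (the sign-off gave no verdict).

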